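# Roll the veneer roller along the strip to the tape line

### The job

Press down the dark veneer strip by rolling the wooden roller along it: push with the fingertips on the top of its barrel until the barrel lies squarely over the red tape line, and leave it at rest there. Let it turn as it goes rather than dragging it, never grasp or lift it, and push only on its upper half. Leave the nail tin, the light offcut and the sanding block where they are.

Things in the scene. Friction and masses are not known exactly. Their poses are not given: they have to be found in the camera images.
- panel: Fixed plywood panel, 340 x 220 x 18 mm, with a dark veneer strip 320 x 200 mm glued on it; the strip's top is 20 mm above the bench. Origin: centre of the underside, on the bench. x runs along the strip (the way to roll, either way), y across it, z up.
- tape_line: Thin red tape line (10 mm wide, 170 mm long, flat, no obstacle) across the veneer strip; fixed. Origin: its middle, on the strip's surface. Its x is the rolling direction of the strip (the roller may start on either side of the line), its y runs along the tape, z up. It lies 80 to 130 mm from the roller's start.
- roller: Loose pale wooden roller, 0.4 to 0.9 kg: barrel 80 mm in diameter, 110 mm long, a grip 23 mm thick, 25 mm long at each end. Origin: barrel centre, 60 mm above the bench (top 100 mm). It rolls about its y; x and z turn with it, z up at first. 32 slight flats (8 mm) stop it after a slow push; it may rock a little on one. A fingertip sticking to its top travels twice as far as it does.
- nail_tin: Loose open tin of nails, 71 mm across, 46 mm high, beside one end of the panel; leave alone. Origin: centre of the underside.
- light_offcut: Loose pale wood offcut, 34 x 110 x 34 mm, beside the same end; leave alone. Origin: centre of the underside.
- sanding_block: Loose wooden sanding block, 66 x 112 x 34 mm, beside the other end; leave alone. Origin: centre of the underside.
There are look-alikes about, which are no part of the job. Leave any turquoise look-alike of the roller alone.

How it is judged:
On the way:
1. the roller has rolled (not slid) a fair part of a turn (angle between roller's own z axis and vertical above 0.8 rad).
At the end, for the whole second after the job is handed in: The roller lies on the strip, no longer rolling (under 0.03 m/s; slight rocking on a flat is fine), with its barrel's centre within 10 mm of the tape line across it and 35 mm along it, its axis within 0.2 rad of the tape, and turned by at least 1.3 rad from its start, as rolling there brings about (x of roller in the frame of tape_line between -0.01 and 0.01 m and y of roller in the frame of tape_line between -0.035 and 0.035 m and angle between the y axis of roller and the y axis of tape_line, either way round below 0.2 rad and angle between roller's own z axis and vertical above 1.3 rad and height (world z) of roller between 0.057 and 0.063 m and linear speed of roller below 0.03 m/s); the robot touches nothing.
It fails at once if the roller is lifted off the strip (more than 10 mm) (height (world z) of roller above 0.07 m).
It fails at once if the fingers push on the roller below its upper half, or grasp it (fingers in contact with the grasp point lower than about its axis) (contact force between the fingers and roller above 1 N and height (world z) of the grasp point below 0.064 m).
It fails at once if the nail tin is disturbed (20 mm) (distance of nail_tin from where it was at the start of the episode above 0.02 m).
It fails at once if the light offcut is disturbed (20 mm) (distance of light_offcut from where it was at the start of the episode above 0.02 m).
It fails at once if the sanding block is disturbed (20 mm) (distance of sanding_block from where it was at the start of the episode above 0.02 m).
It also fails if it takes over 64 s, if anything falls off the work surface, if the arm or the gripper's body presses on something with over 40 N, if the wrist force passes 120 N, or if a joint passes its speed limit or range.

### The arm

A 6-joint arm with a two-finger parallel gripper is mounted at the origin on a cart in front of the work surface, level with it; the furniture and walls round the work are solid. World frame = base frame: x ahead of the robot, y to its left, z up, the work surface at z = 0. Lengths are in m, angles in rad, forces in N, time in s.
With the tool pointing down it reaches from about 0.35 to 0.975 m from the base axis. Payload 4.9 kg.
Tool frame: the origin (TCP) lies between the finger pads; the fingertips stand 17 mm ahead of it and the grasp point (between the pads) lies 2 mm behind it (manip.nose_length is the distance from the TCP to the fingertips, in m); z points along the fingers, y is the line along which they close (so a half turn about z gives the same grasp; the last joint's range is limited). The gripper opens to 85 mm and grips with 20 to 120 N. Pads are 22 mm wide; open, the fingers measure 114 mm over their backs; the gripper's body (76 mm by 85 mm) begins 54 mm behind the grasp point. The pads swing forward as they close: fully open they stand 13 mm farther back than shut.
Start: joints at [-0.119, 0.053, 1.613, -0, 1.476, -0.119], TCP at [0.625, 0, 0.248] pointing down, gripper open.
Joint ranges: [-3.01, 3.01], [-1.01, 2.22], [0.06, 2.58], [-1.02, 4.17], [0.09, 2.62], [-3.14, 3.14]. Speed limits (rad/s): [2.57, 2.57, 3.14, 3.14, 3.14, 3.14].

### API

Orientations are given as a unit quaternion [w, x, y, z].
In Python, from plant import manip gives the robot as it stands. The module is installed in compiled form; this text tells all that it offers.
- The arm moves only by the tool apply_moves, never from a script. Its argument "moves" is a list of rows, each a list of 3 entries, a list of its own where there are three numbers: the turn, a rotation vector about the tool's x, y, z in rad, then the shift along the tool's x, y, z in cm, then the closure, from -1 (fully open) to 1 (shut), so that 0 is half open. A call has 1 to 20 rows; each row is the pose to reach, as a shift and turn from the pose commanded when the call began, along the tool's axes at that moment; what a row does not reach only later rows make up. A row lasts 1/10 s, in which the tool goes at most 50 mm and 8.59 degrees, less where a joint would pass 70% of its speed; a pose out of reach is approached as far as the arm can. A call with a gripper value outside its range is refused whole. The fingers move at their own pace and stop on an object; the grip force is fixed at half the most. Time passes only in rows, so rows that repeat a pose let the fingers close. It gives the time, the measured TCP pose, the force, the opening and the grip force at its end, in the units of the state.
- manip.state(): the state, without advancing time (a new reading comes with each control period).
- manip.grab_frame(name): name is "scene" or "side" or "wrist"; returns a dict with "image" (420x560x3 uint8, red, green, blue), "K" (3x3 intrinsics, pixels), "k1" (the pictures are not rectified: a ray, as slopes to the right and down, at radius r is drawn at 1 + k1 r^2 times it, then the intrinsics apply), "rvec" (rotation vector, rad) and "tvec" (3), from world to camera coordinates, as OpenCV has them. Camera axes: x right, y down, z forward; pixel columns grow to the right and rows downward; lengths in m; the calibration is good to about 2 mm. A picture is of the moment at which its call begins. There is no depth.
- manip.job_done(): hands the job in; it is judged then, once.
Trained networks look in a picture, given as the dict that the camera call returned (one of the last four; its "shot" number tells which), for a name from the list of things; names that differ only in an ending like _2 or _b are one class to them, and where a whole thing is asked for, a point or a joint stands for the part that bears it (a point fixed in the world has none). Each returns a list of dicts, best first, with "score" (0 to 1); they miss things now and then, are a little off and sometimes report something else, mostly with a low value. They report only what shows in the picture. A call takes as long as a camera call. They do not tell look-alikes from the thing itself.
- manip.look_for(picture, label): "location" ([x, y, z] in m, in the coordinates of the camera as it stood for that picture, good to about 4 mm: the middle of the surface that is visible of it).
- manip.silhouettes(picture, label): "pixels" (420x560 bool, what is visible of it).
- manip.spot_point(picture, label): "location" ([x, y, z] in m, in the coordinates of the camera as it stood for that picture, good to about 4 mm: a listed point, or the origin of a listed thing).
The state is a dict: "time": time; "joint_pos": joint angles; "joint_vel": joint speeds; "joint_efforts": joint torques, N m; "tool_pos": TCP position; "tool_rot": TCP orientation; "contact_force": force on the tool from outside, world axes, zero at the start; "ft_torque": the same for the moment, N m; "gripper_width": opening from 0.0 (shut) to 1.0 (fully open); "grasp_force": force on a finger pad.
Only numpy, scipy, OpenCV 4.12 (cv2) and the standard library are available. Lean on these libraries where they do the work, as an engineer would, in place of code of your own. Each camera call takes 0.05 s, during which the arm holds its last target. There are 200 camera calls.

## Working session

There is one attempt and no reset: what is moved stays moved. The work goes in short steps, Python scripts to look and compute and a tool call to move; the robot and the scene stay as the last step left them, time stands still between calls to the robot, and variables do not carry over. Pictures are saved under pics/ and viewed, at most 10 in all, crops included, and the job is handed in when it is done.

Besides the shell and the picture viewer there is one more tool, called after "Request:" by a JSON object that holds its "api" and its "payload", one argument or row to a line. apply_moves: Moves the arm, as the interface text tells. Its arguments: {"type":"object","properties":{"moves":{"type":"array"}},"required":["moves"]}

```bash
mkdir -p pics; cat > h.py <<'E'
import numpy as np, cv2
from plant import manip
def w(f,p):
    R=cv2.Rodrigues(np.array(f["rvec"],float))[0]; return R.T@(np.array(p)-np.array(f["tvec"]).ravel())
def px(f,P):
    R=cv2.Rodrigues(np.array(f["rvec"],float))[0]; c=R@np.array(P)+np.array(f["tvec"]).ravel()
    s=c[:2]/c[2]; s=s*(1+f["k1"]*(s@s)); K=np.array(f["K"]); return K[0,0]*s[0]+K[0,2],K[1,1]*s[1]+K[1,2]
def ray(f,u,v,z):
    K=np.array(f["K"]); d=np.array([(u-K[0,2])/K[0,0],(v-K[1,2])/K[1,1]]); s=d.copy()
    for _ in range(20): s=d/(1+f["k1"]*(s@s))
    R=cv2.Rodrigues(np.array(f["rvec"],float))[0]; o=-R.T@np.array(f["tvec"]).ravel(); r=R.T@np.array([*s,1])
    return o+r*(z-o[2])/r[2]
def save(f,n): cv2.imwrite("pics/"+n,f["image"][:,:,::-1])
E
python3 - <<'E'
from h import *
for c in ["scene","side"]:
    f=manip.grab_frame(c); save(f,c+"0.png")
    for l in ["panel","tape_line","roller","nail_tin","light_offcut","sanding_block"]:
        for d in manip.spot_point(f,l)[:3]:
            P=w(f,d["location"]); print(c,l,round(d["score"],2),P.round(3),np.round(px(f,P)))
print(manip.state()["time"],manip.state()["tool_rot"],manip.nose_length)
E
```

```text
scene panel 0.67 [ 0.494 -0.138 -0.002] [298. 247.]
scene tape_line 0.73 [ 0.504 -0.09   0.016] [283. 231.]
scene roller 0.92 [0.53  0.278 0.04 ] [172. 161.]
scene roller 0.66 [ 0.492 -0.186  0.058] [317. 239.]
scene nail_tin 0.66 [0.484 0.11  0.006] [212. 205.]
scene light_offcut 0.79 [ 0.599  0.092 -0.001] [245. 184.]
scene sanding_block 0.95 [ 0.434 -0.389 -0.004] [384. 317.]
side roller 0.91 [0.53  0.281 0.039] [283. 148.]
side roller 0.73 [ 0.496 -0.188  0.064] [262. 247.]
side nail_tin 0.73 [0.476 0.108 0.001] [261. 192.]
side light_offcut 0.93 [ 0.595  0.095 -0.001] [307. 196.]
side sanding_block 0.79 [ 0.43  -0.385  0.001] [218. 350.]
0.7 [3.37021631e-05 7.07089211e-01 7.07124350e-01 1.47586146e-05] 0.017
```

View pics/scene0.png

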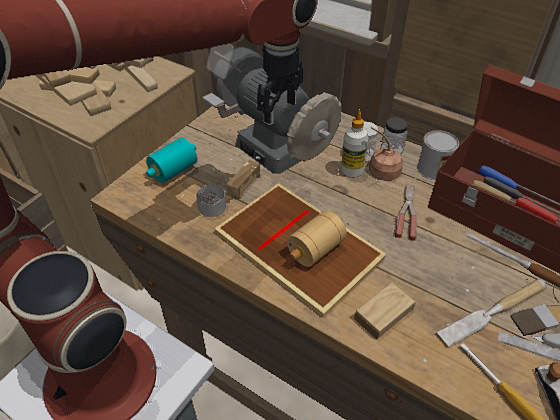

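View pics/side0.png

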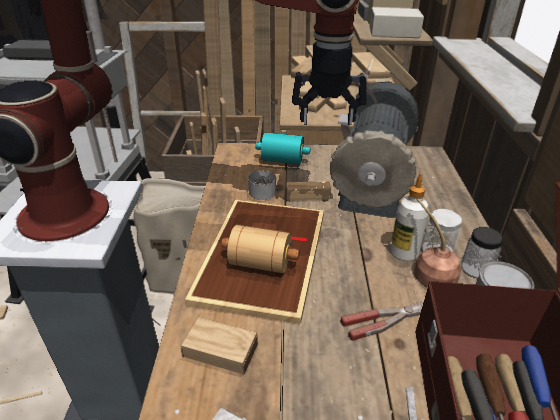

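Two rollers fit the class: turquoise at scene (172,161), off the panel, and pale wood at (317,239), on the veneer next to the red line (260,248)-(309,211). The pale one on the strip matches the description. I'll confirm it with an enlarged crop and fit both poses.

```bash
cat >> h.py <<'E'
def redpts(f):
    I=f["image"].astype(int); m=(I[:,:,0]>150)&(I[:,:,1]<60)&(I[:,:,2]<60)
    n,l,s,_=cv2.connectedComponentsWithStats(m.astype(np.uint8)); 
    return l,s
def model(p):
    x,y,a=p; ax=np.array([np.cos(a),np.sin(a),0]); sd=np.array([-np.sin(a),np.cos(a),0]); C=np.array([x,y,.06]); out=[]
    for h,r in((.055,.04),(.08,.0115)):
        t=np.linspace(0,2*np.pi,40)
        out.append(np.array([C+s*h*ax+r*np.cos(k)*sd+r*np.sin(k)*np.array([0,0,1]) for s in(-1,1) for k in t]))
    return out
def rend(f,p):
    m=np.zeros((420*4,560*4),np.uint8)
    for pts in model(p):
        q=np.array([px(f,P) for P in pts])*4+1.5
        cv2.fillConvexPoly(m,cv2.convexHull(q.round().astype(np.int32)),255)
    return cv2.resize(m,(560,420),interpolation=cv2.INTER_AREA)/255.
def fit(fs,ms,p0):
    from scipy.optimize import minimize
    c=lambda p:sum(np.abs(rend(f,p)-m).sum()/m.sum() for f,m in zip(fs,ms))
    S=np.array([p0]+[np.array(p0)+d for d in np.diag([.012,.012,.12])])
    r=minimize(c,p0,method="Nelder-Mead",options=dict(initial_simplex=S,xatol=2e-4,fatol=1e-4,maxiter=120)); return r.x,r.fun
def rollmask(f,near):
    b=None
    for d in manip.silhouettes(f,"roller"):
        m=d["pixels"]; v,u=np.nonzero(m)
        if np.hypot(u.mean()-near[0],v.mean()-near[1])<35: return m.astype(float)
E
python3 - <<'E'
from h import *
fs=[manip.grab_frame(c) for c in("scene","side")]
ms=[rollmask(f,px(f,[.494,-.187,.06])) for f in fs]
print([None if m is None else m.sum() for m in ms])
for f,m in zip(fs,ms): print(fit([f],[m],[.494,-.187,.2]))
print(fit(fs,ms,[.494,-.187,.2]))
l,s=redpts(fs[0])
for i in range(1,len(s)):
    if s[i][4]>60:
        v,u=np.nonzero(l==i); P=np.array([ray(fs[0],a,b,.02)[:2] for a,b in zip(u,v)])
        c,(w1,h1),an=cv2.minAreaRect(P.astype(np.float32)*1000); e=np.linalg.svd(P-P.mean(0))[2][0]
        print(s[i],c,w1,h1,P.mean(0),np.arctan2(e[1],e[0]))
# light veneer border: panel corners by hand
for u,v in((280,186),(215,232),(323,309),(385,255)): print(ray(fs[0],u,v,.018))
cv2.imwrite("pics/crop.png",cv2.resize(fs[0]["image"][170:320,205:395,::-1],None,fx=4,fy=4,interpolation=cv2.INTER_CUBIC))
E
```

```text
[np.float64(2102.0), np.float64(2565.0)]
(array([ 0.4934008 , -0.18404747, -0.21525439]), np.float64(0.03449002817111621))
(array([ 0.49048801, -0.18596663, -0.20408388]), np.float64(0.058981003707525896))
(array([ 0.49203159, -0.18469001, -0.21444002]), np.float64(0.11147770765819917))
[258 209  51  41 249] (507.2707214355469, -89.72633361816406) 11.14532470703125 170.48797607421875 [ 0.50493967 -0.08926126] 2.965161092460211
[ 6.26134137e-01 -2.90938182e-04  1.80000000e-02]
[0.40908557 0.04026973 0.018     ]
[ 0.36597385 -0.27817508  0.018     ]
[ 0.56859234 -0.32251709  0.018     ]
```

View pics/crop.png

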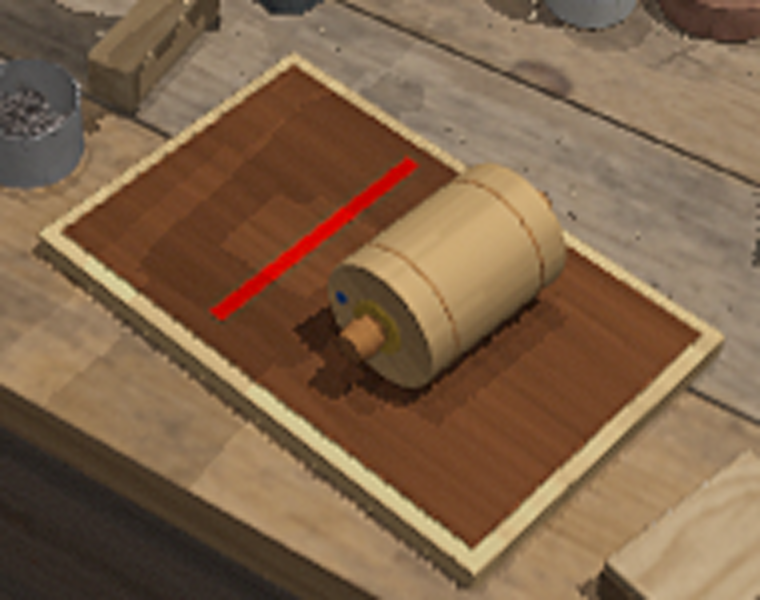

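The crop confirms it: a pale wooden barrel with grips, lying on the strip about 96 mm from the red line. I'll roll it in three strokes of about 32 mm, with half-open fingertips lined up along the barrel axis. First I move above the barrel, slightly behind its crest.

Request:
{"api": "apply_moves", "payload": {
  "moves": [
    [[0,0,0.195],[-20.0,-13.6,8.0],0],
    [[0,0,0.195],[-20.0,-13.6,8.0],0],
    [[0,0,0.195],[-20.0,-13.6,8.0],0],
    [[0,0,0.195],[-20.0,-13.6,8.0],0],
    [[0,0,0.195],[-20.0,-13.6,8.0],0],
    [[0,0,0.195],[-20.0,-13.6,8.0],0],
    [[0,0,0.195],[-20.0,-13.6,10.8],0],
    [[0,0,0.195],[-20.0,-13.6,10.8],0],
    [[0,0,0.195],[-20.0,-13.6,10.8],0],
    [[0,0,0.195],[-20.0,-13.6,10.8],0],
    [[0,0,0.195],[-20.0,-13.6,10.8],0],
    [[0,0,0.195],[-20.0,-13.6,10.8],0]
  ]
}}

```text
time: 2.1
tool_pos: [0.4897, -0.2, 0.1414]
tool_rot: [0.001, 0.772, 0.635, 0.0]
contact_force: [-0.1, 0.5, 0.3]
gripper_width: 0.502
grasp_force: 0.0
```

```bash
python3 - <<'E'
from h import *
f=manip.grab_frame("wrist"); save(f,"wrist1.png"); g=manip.grab_frame("scene")
l,s=redpts(f)
for i in range(1,len(s)):
    if s[i][4]>60:
        v,u=np.nonzero(l==i); P=np.array([ray(f,a,b,.02)[:2] for a,b in zip(u,v)])
        print(s[i],cv2.minAreaRect(P.astype(np.float32)*1000))
s=manip.state(); R=np.array(s["tool_rot"]); print(s["tool_pos"],s["tool_rot"],s["contact_force"],s["gripper_width"])
for d in manip.spot_point(f,"roller")[:2]: print(d["score"],w(f,d["location"]))
E
```

```text
[ 139   37  108   18 1635] ((454.9972229003906, -83.88963317871094), (9.710589408874512, 68.67759704589844), 79.45330047607422)
[ 0.48939785 -0.19995512  0.14095926] [4.81174740e-04 7.72443178e-01 6.35083675e-01 1.74907776e-04] [ 0.03854018 -0.40701377 -0.71170792] 0.4999826428979437
0.79 [ 0.49330061 -0.18340055  0.05850011]
```

View pics/wrist1.png

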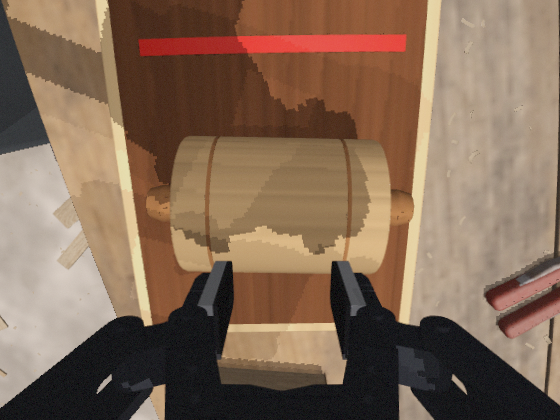

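The wrist view shows the roller square under the fingers, with its barrel centre at about (280,205), and the tape ahead from (139,47) to (407,43). Now I descend to contact.

Request:
{"api": "apply_moves", "payload": {
  "moves": [
    [[0,0,0],[0,0,1.0],0],
    [[0,0,0],[0,0,2.0],0],
    [[0,0,0],[0,0,2.4],0],
    [[0,0,0],[0,0,2.4],0]
  ]
}}

```text
time: 2.65
tool_pos: [0.4885, -0.1998, 0.1153]
tool_rot: [-0.001, 0.773, 0.635, -0.0]
contact_force: [0.2, -0.2, -0.5]
gripper_width: 0.503
grasp_force: 0.0
```

Request:
{"api": "apply_moves", "payload": {
  "moves": [
    [[0,0,0],[0,0,0.1],0],
    [[0,0,0],[0,0,0.2],0],
    [[0,0,0],[0,0,0.2],0]
  ]
}}

```text
time: 2.95
tool_pos: [0.489, -0.2001, 0.1146]
tool_rot: [0.0, 0.773, 0.635, -0.0]
contact_force: [-1.9, 0.2, 2.4]
gripper_width: 0.501
grasp_force: 1.1
```

Request:
{"api": "apply_moves", "payload": {
  "moves": [
    [[0,0,0],[0,0,0.05],0],
    [[0,0,0],[0,0,0.1],0],
    [[0,0,0],[0,0,0.1],0]
  ]
}}

```text
time: 3.25
tool_pos: [0.4891, -0.2003, 0.1144]
tool_rot: [0.0, 0.773, 0.635, -0.0]
contact_force: [-3.8, 1.0, 6.4]
gripper_width: 0.498
grasp_force: 3.3
```

Request:
{"api": "apply_moves", "payload": {
  "moves": [
    [[0,0,0],[0,0,0.1],0],
    [[0,0,0],[0.2,0,0.1],0],
    [[0,0,0],[0.5,0,0.1],0],
    [[0,0,0],[0.9,0,0.1],0],
    [[0,0,0],[1.3,0,0.1],0],
    [[0,0,0],[1.7,0,0.1],0],
    [[0,0,0],[2.1,0,0.1],0],
    [[0,0,0],[2.5,0,0.1],0],
    [[0,0,0],[2.9,0,0.1],0],
    [[0,0,0],[3.3,0,0.1],0],
    [[0,0,0],[3.7,0,0.1],0],
    [[0,0,0],[4.1,0,0.1],0],
    [[0,0,0],[4.5,0,0.1],0],
    [[0,0,0],[4.9,0,0.1],0],
    [[0,0,0],[5.3,0,0.1],0],
    [[0,0,0],[5.7,0,0.1],0],
    [[0,0,0],[6.0,0,0.1],0],
    [[0,0,0],[6.2,0,0.1],0],
    [[0,0,0],[6.2,0,0.1],0],
    [[0,0,0],[6.2,0,0.1],0]
  ]
}}

```text
time: 5.25
tool_pos: [0.5024, -0.1393, 0.1139]
tool_rot: [0.001, 0.773, 0.635, 0.001]
contact_force: [0.1, 0.8, 5.7]
gripper_width: 0.501
grasp_force: 3.1
```

```bash
cat > m.py <<'E'
from h import *
import sys
p=[float(a) for a in sys.argv[1:3]]
fs=[manip.grab_frame(c) for c in("scene","side","wrist")]; save(fs[0],sys.argv[3]+"s.png"); save(fs[2],sys.argv[3]+"w.png")
T=np.array([.5073,-.0897]); d=np.array([.1755,.9845]); t=np.array([.9845,-.1755])
for f in fs:
    for q in manip.spot_point(f,"roller"):
        P=w(f,q["location"])
        if abs(P[1]-.278)>.06: print("spot",P.round(4),"dx",((P[:2]-T)@d).round(4),"dy",((P[:2]-T)@t).round(4))
for f in fs[:2]:
    m=rollmask(f,px(f,[*p,.06]))
    if m is not None:
        r,e=fit([f],[m],[*p,-.2]); print("fit",r.round(4),round(e,3),"dx",((r[:2]-T)@d).round(4),"dy",((r[:2]-T)@t).round(4))
s=manip.state(); print(s["time"],s["tool_pos"],s["contact_force"],"tool dx",(np.array(s["tool_pos"])[:2]-T)@d)
E
python3 m.py .499 -.155 a
```

```text
spot [ 0.5026 -0.1572  0.0625] dx -0.0673 dy 0.0072
spot [ 0.5009 -0.1523  0.0595] dx -0.0627 dy 0.0047
spot [ 0.4998 -0.1525  0.0607] dx -0.0632 dy 0.0036
fit [ 0.5002 -0.1532 -0.1868] 0.077 dx -0.0638 dy 0.0042
fit [ 0.4967 -0.1553 -0.2089] 0.06 dx -0.0665 dy 0.0011
5.65 [ 0.50239127 -0.13935833  0.11395573] [-0.34870015  1.37152493  5.27318249] tool dx -0.04975010327788648
```

It rolled about 31 mm without slipping. I'll lift, step back and repeat.

Request:
{"api": "apply_moves", "payload": {
  "moves": [
    [[0,0,0],[0,0,-0.5],0],
    [[0,0,0],[0,0,-1.5],0],
    [[0,0,0],[-1.6,0,-1.5],0],
    [[0,0,0],[-3.1,0,-1.5],0],
    [[0,0,0],[-3.1,0,-1.5],0],
    [[0,0,0],[-3.1,0,-0.8],0],
    [[0,0,0],[-3.1,0,-0.3],0],
    [[0,0,0],[-3.1,0,-0.1],0],
    [[0,0,0],[-3.1,0,0],0],
    [[0,0,0],[-3.1,0,0],0]
  ]
}}

```text
time: 6.65
tool_pos: [0.495, -0.1697, 0.1141]
tool_rot: [-0.0, 0.772, 0.635, -0.001]
contact_force: [-8.0, -0.1, 12.9]
gripper_width: 0.502
grasp_force: 6.5
```

Request:
{"api": "apply_moves", "payload": {
  "moves": [
    [[0,0,0],[0,0,0.05],0],
    [[0,0,0],[0.2,0,0.05],0],
    [[0,0,0],[0.5,0,0.05],0],
    [[0,0,0],[0.9,0,0.05],0],
    [[0,0,0],[1.3,0,0.05],0],
    [[0,0,0],[1.7,0,0.05],0],
    [[0,0,0],[2.1,0,0.05],0],
    [[0,0,0],[2.5,0,0.05],0],
    [[0,0,0],[2.9,0,0.05],0],
    [[0,0,0],[3.3,0,0.05],0],
    [[0,0,0],[3.7,0,0.05],0],
    [[0,0,0],[4.1,0,0.05],0],
    [[0,0,0],[4.5,0,0.05],0],
    [[0,0,0],[4.9,0,0.05],0],
    [[0,0,0],[5.3,0,0.05],0],
    [[0,0,0],[5.7,0,0.05],0],
    [[0,0,0],[6.0,0,0.05],0],
    [[0,0,0],[6.2,0,0.05],0],
    [[0,0,0],[6.2,0,0.05],0],
    [[0,0,0],[6.2,0,0.05],0]
  ]
}}

```text
time: 8.65
tool_pos: [0.5084, -0.1083, 0.1138]
tool_rot: [0.001, 0.772, 0.635, 0.001]
contact_force: [-0.6, 2.3, 10.1]
gripper_width: 0.5
grasp_force: 5.0
```

```bash
python3 m.py .505 -.124 b
```

```text
spot [ 0.5055 -0.1218  0.0592] dx -0.032 dy 0.0038
spot [ 0.5076 -0.1277  0.0632] dx -0.0374 dy 0.0069
spot [ 0.5066 -0.1209  0.0615] dx -0.0308 dy 0.0047
fit [ 0.5073 -0.1233 -0.2225] 0.088 dx -0.0331 dy 0.0059
fit [ 0.5032 -0.1237 -0.226 ] 0.063 dx -0.0341 dy 0.002
9.05 [ 0.5083841  -0.10839561  0.11388439] [-0.79187205  1.98196658 10.25901983] tool dx -0.018215571223565038
```

Request:
{"api": "apply_moves", "payload": {
  "moves": [
    [[0,0,0],[0,0,-0.5],0],
    [[0,0,0],[0,0,-1.5],0],
    [[0,0,0],[-1.6,0,-1.5],0],
    [[0,0,0],[-3.2,0,-1.5],0],
    [[0,0,0],[-3.2,0,-1.5],0],
    [[0,0,0],[-3.2,0,-0.8],0],
    [[0,0,0],[-3.2,0,-0.3],0],
    [[0,0,0],[-3.2,0,-0.1],0],
    [[0,0,0],[-3.2,0,0],0],
    [[0,0,0],[-3.2,0,0],0]
  ]
}}

```text
time: 10.05
tool_pos: [0.5009, -0.1401, 0.114]
tool_rot: [-0.0, 0.772, 0.635, -0.001]
contact_force: [-7.0, 0.5, 14.9]
gripper_width: 0.505
grasp_force: 7.2
```

Request:
{"api": "apply_moves", "payload": {
  "moves": [
    [[0,0,0],[0,0,0],0],
    [[0,0,0],[0.2,0,0],0],
    [[0,0,0],[0.5,0,0],0],
    [[0,0,0],[0.9,0,0],0],
    [[0,0,0],[1.3,0,0],0],
    [[0,0,0],[1.7,0,0],0],
    [[0,0,0],[2.1,0,0],0],
    [[0,0,0],[2.5,0,0],0],
    [[0,0,0],[2.9,0,0],0],
    [[0,0,0],[3.3,0,0],0],
    [[0,0,0],[3.7,0,0],0],
    [[0,0,0],[4.1,0,0],0],
    [[0,0,0],[4.5,0,0],0],
    [[0,0,0],[4.9,0,0],0],
    [[0,0,0],[5.3,0,0],0],
    [[0,0,0],[5.7,0,0],0],
    [[0,0,0],[6.0,0,0],0],
    [[0,0,0],[6.3,0,0],0],
    [[0,0,0],[6.5,0,0],0],
    [[0,0,0],[6.5,0,0],0]
  ]
}}

```text
time: 12.05
tool_pos: [0.5148, -0.0758, 0.1137]
tool_rot: [0.001, 0.772, 0.635, 0.001]
contact_force: [-1.2, 0.4, 8.7]
gripper_width: 0.503
grasp_force: 4.4
```

Request:
{"api": "apply_moves", "payload": {
  "moves": [
    [[0,0,0],[0,0,-0.2],0],
    [[0,0,0],[0,0,-0.5],0],
    [[0,0,0],[0,0,-2.0],0],
    [[0,0,0],[0,0,-5.0],0],
    [[0,0,0],[-4.0,0,-8.0],0],
    [[0,0,0],[-8.0,0,-10.0],0],
    [[0,0,0],[-8.0,0,-10.0],0],
    [[0,0,0],[-8.0,0,-10.0],0],
    [[0,0,0],[-8.0,0,-10.0],0]
  ]
}}

```text
time: 12.95
tool_pos: [0.4974, -0.1539, 0.2108]
tool_rot: [-0.001, 0.772, 0.635, -0.0]
contact_force: [-0.5, 0.1, 0.6]
gripper_width: 0.501
grasp_force: 0.0
```

```bash
python3 m.py .510 -.091 c
```

```text
spot [ 0.5146 -0.0934  0.0605] dx -0.0023 dy 0.0078
spot [ 0.5154 -0.0918  0.0614] dx -0.0007 dy 0.0084
spot [ 0.5128 -0.097   0.0602] dx -0.0062 dy 0.0067
fit [ 0.5146 -0.0918 -0.2061] 0.069 dx -0.0008 dy 0.0075
fit [ 0.5112 -0.0923 -0.2075] 0.044 dx -0.0019 dy 0.0043
13.35 [ 0.49787549 -0.15443153  0.21145494] [-0.26617606  0.03037344 -0.1042012 ] tool dx -0.0653821891028558
```

View pics/cw.png

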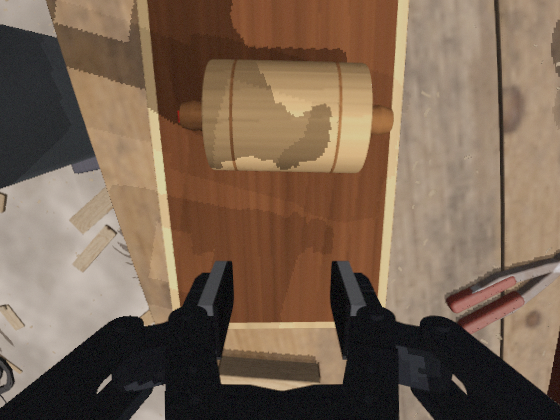

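The roller lies over the tape, with its barrel centre at wrist (287,116) and the grips just covering the tape ends. It is about 2 mm short of the line, about 6 mm off along it, and 0.03 rad off in yaw. The arm is clear, so I'm handing in.

```bash
python3 -c "
from plant import manip
print(manip.job_done())"
```

```text
the job is handed in; nothing more can be done
None
```

I rolled the roller onto the red tape line in three fingertip strokes on top of its barrel and handed the job in; my last measurement put it about 2 mm from the line, with the arm clear, but the hand-in returned no verdict.

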